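# Seat a four-tenon rail in its sill and drive its locking peg

### The job

Lift the pale tenoned rail out of its blue cradle by its two ends, stand it upright on the open bench and let go, then take it again across its two broad faces and lower it between the cheeks of the dark-ended sill so that all four tenons go fully home. Then knock the rail's locking peg all the way down with the round wooden mallet and stand the mallet upright on the bench again. Touch the peg with nothing but the mallet, keep it up until the rail is home, and leave the other things where they are.

Things in the scene. Friction and masses are not known exactly. Their poses are not given: they have to be found in the camera images.
- rail: Loose pale wooden rail, 0.18 kg, standing on four tenons in the cradle (origin at z = 6 mm). Origin under the centre of the tenons; x along it, y across. Body 62 x 28 mm, z = 18 to 58 mm. Tenons 6.5 (x) by 20 mm (y), 18 mm long, ends slightly narrower, at x = -26, -13, 13, 26 mm. Same turned half round, fits the sill either way. Stands by itself on a flat surface.
- peg (a joint): Travel of the dark locking peg in the middle of the rail's top, in m: 0 (up) to 0.011 (fully down); starts at 0 to 0.002. It slides stiffly straight down (about 8 N) and stays where it is left; its tip then enters a hole in the middle of the sill.
- peg_head: Dark round head of the locking peg, 16 mm across, 4 mm thick, on the rail's z axis. This origin coincides with the rail's when the peg is up and lies 11 mm below it when down; the head's top is 73 mm above this origin: 15 mm over the rail's top when up, 4 mm when down (its underside then on the rail).
- sill: Fixed wooden block, 88 (x) by 48 mm (y), top at z = 30 mm, with a dark upright cheek at each end in x. Origin under its centre, on the bench. Cheeks 10 mm thick, 68 mm apart inside, up to z = 70 mm: flush with the rail's top when home, with 3 mm beside each rail end, no room for fingers; the rail's broad faces stay open.
- sill_top (a point): Centre of the sill's top, 30 mm above the bench, axes as the sill's. Four mortises with rounded mouths, 9.3 (x) by 23 mm (y), 20 mm deep, at x = -26, -13, 13, 26 mm; a 10 mm square hole in the middle for the peg. Home, the rail's shoulders lie on this top, so its origin is 18 mm below this point (12 mm above the bench).
- cradle: Fixed blue-painted cradle the rail starts in. Origin under its centre, on the bench; foot 84 (x) by 66 mm (y), 6 mm thick; two walls 58 mm long in x, 10 mm thick, 31 mm apart inside, up to z = 63 mm (1 mm below the rail's top), cover the rail's broad faces and leave its ends open. The rail lies along its x. Bench between it and sill: clear, flat beyond world x = 0.47 m (dog holes nearer).
- carver_mallet: Loose round wooden mallet, 0.34 to 0.6 kg, standing on its head, handle up. Origin at the centre of the head's flat underside, z up; head 69 mm across, 98 mm high; handle about 26 mm across, z = 98 to 202 mm. Held by the handle, it strikes with the flat underside.
- glue_bottle: Bystander: white glue bottle with red cap, 63 mm across, 194 mm high; origin under its centre.
- sanding_block: Bystander: sanding block, wood above and red-brown below, 52 by 91 by 29 mm; origin under its centre.
- marking_gauge: Bystander: wooden marking gauge, 57 by 200 by 69 mm; origin under its centre.
- tape_roll: Bystander: roll of yellowish tape lying flat, 68 mm across, 19 mm high; origin under its centre.
Mind the look-alikes: they are no part of the job. Leave any yellow look-alike of the rail alone.

How it is judged:
By the outcome, as a careful person would: the job done as asked, in the order asked, and still so for the second after the job is handed in, with the robot touching nothing.
It also fails if it takes over 72 s, if anything falls off the work surface, if the arm or the gripper's body presses on something with over 40 N, if the wrist force passes 120 N, or if a joint passes its speed limit or range.

### The arm

A 6-joint arm with a two-finger parallel gripper is mounted at the origin on a cart in front of the work surface, level with it; the furniture and walls round the work are solid. World frame = base frame: x ahead of the robot, y to its left, z up, the work surface at z = 0. Lengths are in m, angles in rad, forces in N, time in s.
With the tool pointing down it reaches from about 0.25 to 0.725 m from the base axis. Payload 4 kg.
Tool frame: the origin (TCP) lies on the centre line of the jaws, within the pads' length; the fingertips stand bot.finger_overhang ahead of it and the grasp point (between the pads) lies 8 mm behind it (bot.finger_overhang is the distance from the TCP to the fingertips, in m); z points along the fingers, y is the line along which they close (so a half turn about z gives the same grasp; the last joint's range is limited). The gripper opens to 85 mm and grips with 20 to 120 N. Pads are 22 mm wide; open, the fingers measure 114 mm over their backs; the gripper's body (76 mm by 85 mm) begins 54 mm behind the grasp point. The pads swing forward as they close: fully open they stand 13 mm farther back than shut.
Start: joints at [-1.164, 0.241, 0.005, 1.335, 0, 1.571], TCP at [0.198, -0.459, 0.242] pointing down, gripper open.
Joint ranges: [-2.72, 2.72], [-1.05, 1.87], [-1.09, 1.28], [-1.99, 2.15], [-1.42, 1.44], [-3.14, 3.14]. Speed limits (rad/s): [2.79, 2.79, 3.14, 3.14, 3.14, 3.14].

### API

Orientations are given as a rotation vector (axis times angle).
In Python, from workcell import bot, cams, ticket, spotter gives the robot as it stands.
- The arm moves only by the tool arm_command, never from a script. Its argument "targets" is one flat list of numbers, 4 for each row, row after row: the shift along the tool's x, y, z each as a share of 0.03 m, from -1 to 1, then the turn about the tool's z as a share of 0.1 rad, from -1 to 1. In form: [tx, ty, tz, yaw, tx, ty, tz, yaw, ...]. A call has 1 to 10 rows; each row shifts and turns the commanded pose from where the row before left it, along the tool's axes as they then stand; what a row does not reach is not made up. A row lasts 1/8 s, in which the tool goes at most 62.5 mm and 10.7 degrees, less where a joint would pass 70% of its speed; a pose out of reach is approached as far as the arm can. A call with a number of a shift or a turn outside -1 to 1 is refused whole. A call with a gripper value outside its range is refused whole. "jaw" is the closure, from -1 (fully open) to 1 (shut), so that 0 is half open, set as the call begins (left out, the last holds). The fingers move at their own pace and stop on an object; "grip_force" is the grip in N (left out, the last holds). Time passes only in rows, so rows that do not move let the fingers close. It gives the time, the measured TCP pose, the force, the opening and the grip force at its end, in the units of the state.
- bot.get_obs(): the state, without advancing time (a new reading comes with each control period).
- cams.camera(name): name is "scene" or "side" or "wrist"; returns the picture (384x512x3 uint8, red, green, blue); there is no depth.
- cams.camera_params(name): a dict with "mtx" (3x3 intrinsics, pixels), "T" (4x4, takes a point from camera to world coordinates); the wrist camera has in their place "tool_from_camera" (4x4, takes a point from camera to tool coordinates, whose origin is the TCP and whose axes are the flange's). Camera axes: x right, y down, z forward; pixel columns grow to the right and rows downward; lengths in m; the calibration is good to about 2 mm. The wrist camera is an equidistant fisheye: a pixel r from the principal point sees the ray r / f radians off the axis. A picture is of the moment at which its call begins: read the wrist's pose just before it. camera_params takes no time and is no camera call.
- ticket.close_job(): hands the job in; it is judged then, once.
Trained networks look in the newest picture that a camera, given by its name, has taken for a name from the list of things; names that differ only in an ending like _2 or _b are one class to them, and where a whole thing is asked for, a point or a joint stands for the part that bears it (a point fixed in the world has none). Each returns a list of dicts, best first, with "conf" (0 to 1); they miss things now and then, are a little off and sometimes report something else, mostly with a low value. They report only what shows in the picture. A call takes as long as a camera call. They do not tell look-alikes from the thing itself.
- spotter.boxes_of(camera, thing): "centre" ([row, column] in pixels, amid what is visible of it).
The state is a dict: "clock": time; "q": joint angles; "qvel": joint speeds; "effort": joint torques, N m; "tool_pos": TCP position; "tool_rot": TCP orientation; "contact_force": force on the tool from outside, world axes, zero at the start; "moment": the same for the moment, N m; "grip_width": finger opening in m; "grasp_force": force on a finger pad.
Only numpy, scipy, OpenCV 4.12 (cv2) and the standard library are available. Lean on these libraries where they do the work, as an engineer would, in place of code of your own. Each camera call takes 0.05 s, during which the arm holds its last target. There are 200 camera calls.

## Working session

There is one attempt and no reset: what is moved stays moved. The work goes in short steps, Python scripts to look and compute and a tool call to move; the robot and the scene stay as the last step left them, time stands still between calls to the robot, and variables do not carry over. Pictures are saved under pics/ and viewed, at most 10 in all, crops included, and the job is handed in when it is done.

Besides the shell and the picture viewer there is one more tool, called by a JSON object that holds its "method" and its "body". arm_command: Moves the arm, as the interface text tells. Shift numbers are shares of 0.03 m and turn numbers shares of 0.1 rad, none past 1 either way. Its arguments: {"type":"object","properties":{"targets":{"type":"array"},"jaw":{"type":"number"},"grip_force":{"type":"number"}},"required":["targets"]}

```bash
mkdir -p pics; ls; cat > h.py <<'E'
import numpy as np, cv2
from workcell import bot, cams, ticket, spotter
from scipy.spatial.transform import Rotation as R
def snap(n,f=None):
    o=bot.get_obs(); im=cams.camera(n)
    if f: cv2.imwrite('pics/'+f,im[:,:,::-1])
    return o,im
def ray(n,rc,o=None):
    p=cams.camera_params(n); K=np.array(p['mtx']); v=np.array([(rc[1]-K[0,2])/K[0,0],(rc[0]-K[1,2])/K[1,1],1.])
    if n=='wrist':
        r=np.hypot(v[0],v[1]); v=np.array([v[0]/r*np.sin(r),v[1]/r*np.sin(r),np.cos(r)]) if r>1e-9 else v
        T=np.eye(4);T[:3,:3]=R.from_rotvec(o['tool_rot']).as_matrix();T[:3,3]=o['tool_pos']
        T=T@np.array(p['tool_from_camera'])
    else: T=np.array(p['T'])
    return T[:3,3],T[:3,:3]@v
def atz(n,rc,z,o=None):
    c,d=ray(n,rc,o); return c+d*(z-c[2])/d[2]
def proj(n,P,o=None):
    p=cams.camera_params(n);K=np.array(p['mtx'])
    if n=='wrist':
        T=np.eye(4);T[:3,:3]=R.from_rotvec(o['tool_rot']).as_matrix();T[:3,3]=o['tool_pos'];T=T@np.array(p['tool_from_camera'])
    else: T=np.array(p['T'])
    c=T[:3,:3].T@(np.asarray(P,float)-T[:3,3])
    if n=='wrist':
        s=np.hypot(c[0],c[1]);a=np.arctan2(s,c[2]);v=c[:2]/s*a
    else: v=c[:2]/c[2]
    return np.array([v[1]*K[1,1]+K[1,2],v[0]*K[0,0]+K[0,2]])
E
python3 - <<'E'
from h import *
np.set_printoptions(precision=3,suppress=True)
o,a=snap('scene');_,b=snap('side');o,w=snap('wrist')
cv2.imwrite('pics/a.png',cv2.resize(np.hstack([a,b]),(800,300))[:,:,::-1])
cv2.imwrite('pics/scene.png',cv2.resize(a,(800,600))[:,:,::-1])
print(bot.finger_overhang,{k:np.round(v,3) for k,v in o.items()})
for n in('scene','side'):
    print(n,np.array(cams.camera_params(n)['T']))
    for t in ['rail','peg_head','sill','cradle','carver_mallet','glue_bottle','sanding_block','marking_gauge','tape_roll']:
        z={'rail':.045,'peg_head':.078,'sill':.04,'cradle':.03,'carver_mallet':.09}.get(t,.02)
        for d in spotter.boxes_of(n,t)[:3]: print(t,round(d['conf'],2),np.round(d['centre']),atz(n,d['centre'],z))
print(np.array(cams.camera_params('wrist')['tool_from_camera']),cams.camera_params('wrist')['mtx'])
print(bot.get_obs()['clock'])
E
```

```text
pics
0.011 {'clock': np.float64(0.1), 'q': array([-1.164,  0.241,  0.004,  1.335,  0.   ,  1.571]), 'qvel': array([-0.   , -0.004,  0.004, -0.001,  0.001,  0.001]), 'effort': array([ -0.   , -37.314,  25.301,   0.011,  -0.   ,  -0.   ]), 'tool_pos': array([ 0.198, -0.459,  0.241]), 'tool_rot': array([-3.075, -0.634,  0.001]), 'contact_force': array([-0.56 ,  0.151, -0.172]), 'moment': array([-0.045,  0.   , -0.025]), 'grasp_force': np.float64(0.0), 'grip_width': np.float64(0.085)}
scene [[ 0.863 -0.379  0.333  0.157]
 [-0.504 -0.662  0.554 -0.805]
 [ 0.01  -0.646 -0.763  0.986]
 [ 0.     0.     0.     1.   ]]
rail 0.83 [257. 273.] [ 0.501 -0.295  0.045]
rail 0.83 [168. 264.] [ 0.645 -0.005  0.045]
sill 0.71 [190. 224.] [ 0.501 -0.021  0.04 ]
cradle 0.76 [264. 276.] [ 0.503 -0.31   0.03 ]
carver_mallet 0.91 [196. 286.] [ 0.621 -0.168  0.09 ]
glue_bottle 0.6 [131. 251.] [0.711 0.189 0.02 ]
glue_bottle 0.26 [186. 227.] [0.523 0.002 0.02 ]
sanding_block 0.74 [151. 197.] [0.508 0.189 0.02 ]
marking_gauge 0.84 [251. 344.] [ 0.688 -0.361  0.02 ]
marking_gauge 0.54 [187. 225.] [0.515 0.004 0
[... 323 characters left out ...]
 [239. 272.] [0.511 0.01  0.04 ]
cradle 0.93 [169. 300.] [ 0.507 -0.269  0.03 ]
carver_mallet 0.81 [180. 246.] [ 0.607 -0.106  0.09 ]
carver_mallet 0.64 [241. 274.] [0.495 0.058 0.09 ]
glue_bottle 0.84 [252. 173.] [0.707 0.09  0.02 ]
glue_bottle 0.6 [322. 247.] [0.506 0.198 0.02 ]
glue_bottle 0.48 [133. 255.] [ 0.684 -0.423  0.02 ]
sanding_block 0.61 [321. 248.] [0.505 0.195 0.02 ]
marking_gauge 0.77 [130. 256.] [ 0.685 -0.439  0.02 ]
tape_roll 0.69 [140. 322.] [ 0.476 -0.448  0.02 ]
[[-0.    -0.956 -0.294  0.075]
 [ 1.     0.    -0.     0.   ]
 [ 0.    -0.294  0.956 -0.132]
 [ 0.     0.     0.     1.   ]] [[297.319   0.    251.718]
 [  0.    297.319 189.405]
 [  0.      0.      1.   ]]
1.05
```

View pics/scene.png

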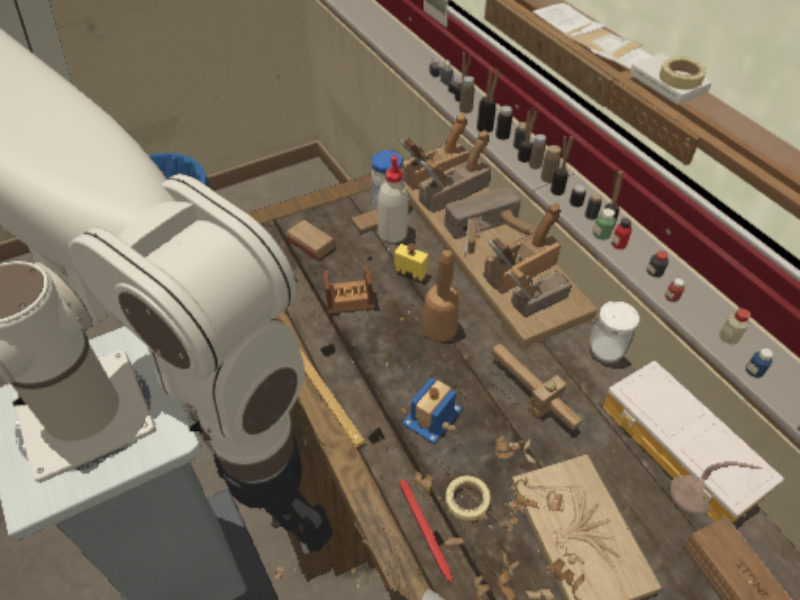

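View pics/a.png

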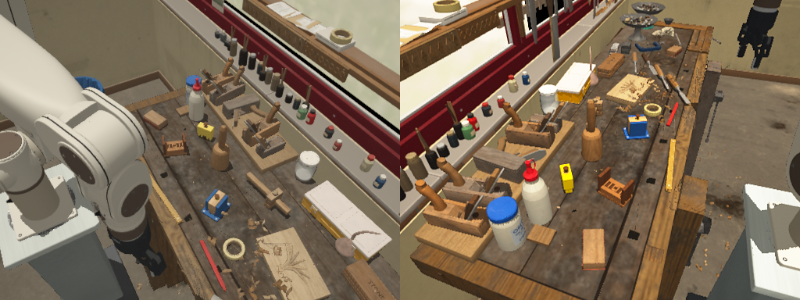

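The scene view shows the blue cradle with the pale rail at (262,276), the sill at (188,224) with dark cheeks, the mallet at (196,284) and the yellow decoy at (168,264). I'll move above the cradle.

{"method": "arm_command", "body": {"targets": [1, -0.1, 0, 0, 1, -0.1, 0, 0, 1, -0.1, 0, 0, 1, -0.1, 0, 0, 1, -0.1, 0, 0, 1, -0.1, 0, 0, 1, -0.1, 0, 0, 1, -0.1, 0, 0, 1, -0.1, 0, 0, 1, -0.1, 0, 0], "jaw": -1}}

```text
clock: 2.3
tool_pos: [0.4623, -0.3124, 0.2423]
tool_rot: [3.077, 0.635, 0.0]
contact_force: [0.5, -1.0, 0.1]
grip_width: 0.0853
grasp_force: 0.0
```

{"method": "arm_command", "body": {"targets": [1, 0, 0, 0, 0.5, 0, 0, 0, 0, 0, 0, 0]}}

```text
clock: 2.68
tool_pos: [0.5032, -0.2948, 0.2419]
tool_rot: [-3.076, -0.637, 0.001]
contact_force: [-0.3, -0.1, 0.2]
grip_width: 0.0855
grasp_force: 0.0
```

```bash
python3 - <<'E'
from h import *
np.set_printoptions(precision=3,suppress=True)
o,w=snap('wrist')
cv2.imwrite('pics/w1.png',cv2.resize(w,(800,600))[:,:,::-1])
print({k:np.round(v,3) for k,v in o.items()})
for t,z in [('rail',.05),('peg_head',.08),('cradle',.03),('sill',.035),('carver_mallet',.1)]:
    for d in spotter.boxes_of('wrist',t)[:3]: print(t,round(d['conf'],2),np.round(d['centre']),atz('wrist',d['centre'],z,o))
E
```

```text
{'clock': np.float64(2.675), 'q': array([-0.53 ,  0.409,  0.241,  1.404, -0.   ,  2.204]), 'qvel': array([-0.026, -0.017, -0.021,  0.006, -0.008, -0.002]), 'effort': array([  0.763, -45.221,  25.93 ,  -0.107,   0.09 ,   0.042]), 'tool_pos': array([ 0.503, -0.295,  0.242]), 'tool_rot': array([-3.076, -0.637,  0.001]), 'contact_force': array([-0.309, -0.138,  0.228]), 'moment': array([0.05 , 0.037, 0.006]), 'grasp_force': np.float64(0.0), 'grip_width': np.float64(0.086)}
rail 0.96 [165. 261.] [ 0.511 -0.303  0.05 ]
cradle 0.72 [153. 246.] [ 0.513 -0.284  0.03 ]
cradle 0.45 [83. 53.] [ 0.506 -0.006  0.03 ]
sill 0.85 [86. 51.] [ 0.502 -0.009  0.035]
carver_mallet 0.37 [84. 50.] [ 0.517 -0.055  0.1  ]
```

View pics/w1.png

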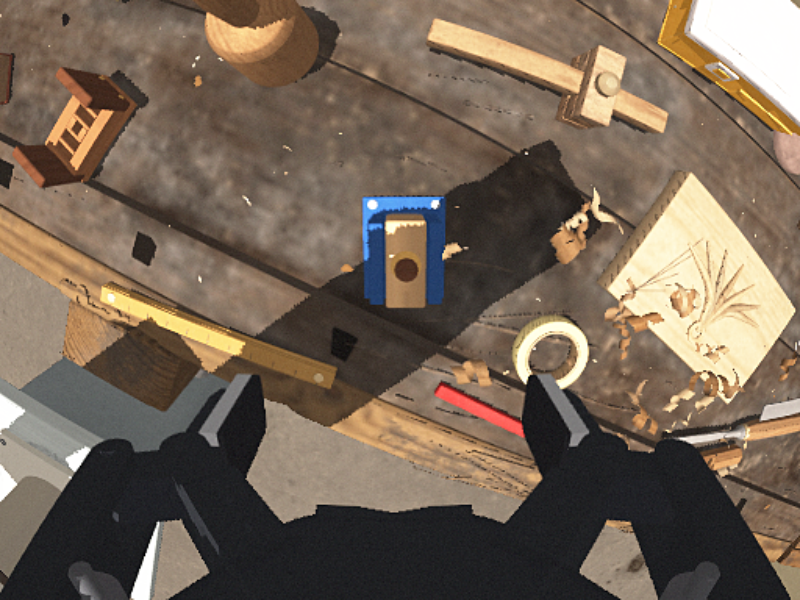

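The wrist view shows the rail along the tool x axis in the cradle (peg at (406,269) of 800x600), the sill at upper left, and the mallet at top.

```bash
cat >> h.py <<'E'
def toolrel(P,o):
    return R.from_rotvec(o['tool_rot']).as_matrix().T@(np.asarray(P)-o['tool_pos'])
E
python3 - <<'E'
from h import *
np.set_printoptions(precision=4,suppress=True)
o=bot.get_obs(); w=cv2.imread('pics/w1.png')
f=.64
for n,(x,y),z in [('peg',(406,269),.0805),('nl',(386,307),.064),('nr',(425,307),.064),('fl',(386,221),.064),('fr',(426,221),.064),('foot fl',(363,197),.006),('foot fr',(446,196),.006),('cheekA',(137,100),.07)]:
    P=atz('wrist',(y*f,x*f),z,o); print(n,P,toolrel(P,o))
# sill guess
for yaw in range(0,180,30): pass
c=cv2.resize(w[170:330,330:480],(750,800),interpolation=cv2.INTER_CUBIC)
s=cv2.resize(w[50:200,0:170],(680,600),interpolation=cv2.INTER_CUBIC)
cv2.imwrite('pics/c1.png',np.hstack([cv2.resize(c,(400,427)),cv2.resize(s,(400,427))]))
E
```

```text
peg [ 0.5085 -0.3023  0.0805] [0.0033 0.0086 0.162 ]
nl [ 0.4742 -0.3025  0.064 ] [-0.0283 -0.0048  0.1785]
nr [ 0.485  -0.3278  0.064 ] [-0.0283  0.0227  0.1785]
fl [ 0.5302 -0.2787  0.064 ] [ 0.0326 -0.0046  0.1785]
fr [ 0.5409 -0.3034  0.064 ] [0.0327 0.0224 0.1785]
foot fl [ 0.5331 -0.2567  0.006 ] [ 0.044  -0.0236  0.2365]
foot fr [ 0.56   -0.3167  0.006 ] [0.045  0.0421 0.2365]
cheekA [ 0.5475 -0.078   0.07  ] [ 0.1277 -0.1821  0.1725]
```

View pics/c1.png

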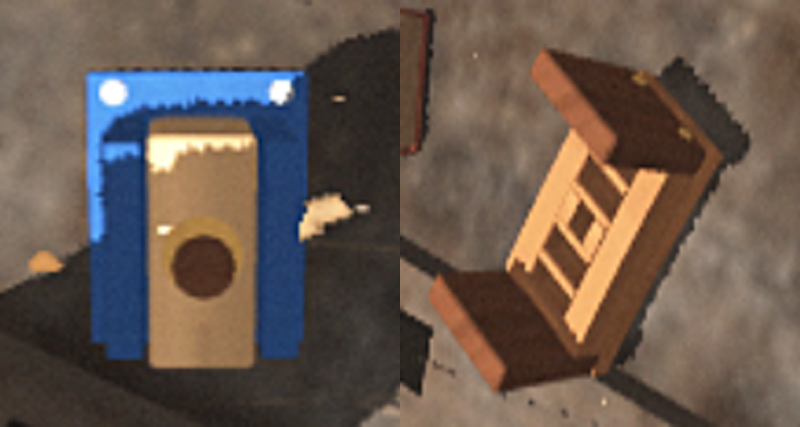

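{"method": "arm_command", "body": {"targets": [0.08, 0.3, 0.3, -1, 0, 0, 0.3, -1, 0, 0, 0.3, -1, 0, 0, 0.3, -1, 0, 0, 0.3, -1, 0, 0, 0.3, -1, 0, 0, 0.3, -1, 0, 0, 0.3, -1, 0, 0, 0.3, -1, 0, 0, 0.3, -1]}}

```text
clock: 4.22
tool_pos: [0.5081, -0.3029, 0.1523]
tool_rot: [2.393, 2.035, 0.0]
contact_force: [0.3, -0.3, -0.2]
grip_width: 0.0854
grasp_force: 0.0
```

{"method": "arm_command", "body": {"targets": [0, 0, 0, -1, 0, 0, 0, -1, 0, 0, 0, -1, 0, 0, 0, -1, 0, 0, 0, -1, 0, 0, 0, -0.7, 0, 0, 0, 0]}}

```text
clock: 5.1
tool_pos: [0.5082, -0.3029, 0.1525]
tool_rot: [1.73, 2.622, -0.0]
contact_force: [-0.6, 0.1, 0.2]
grip_width: 0.0852
grasp_force: 0.0
```

```bash
python3 - <<'E'
from h import *
np.set_printoptions(precision=4,suppress=True)
o,w=snap('wrist'); print(o['tool_pos'],o['tool_rot'],o['clock'],o['q'])
cv2.imwrite('pics/w2.png',cv2.resize(w,(800,600))[:,:,::-1])
for t,z in [('rail',.055),('peg_head',.08)]:
    for d in spotter.boxes_of('wrist',t)[:2]: P=atz('wrist',d['centre'],z,o);print(t,round(d['conf'],2),np.round(d['centre']),P,toolrel(P,o))
E
```

```text
[ 0.5082 -0.3029  0.1525] [ 1.7301  2.622  -0.0001] 5.1 [-0.5374  0.4705  0.1008  1.2009 -0.      0.6291]
rail 0.78 [197. 252.] [ 0.5094 -0.305   0.055 ] [-0.0024  0.0003  0.0975]
rail 0.68 [  4. 488.] [ 0.645  -0.0337  0.055 ] [0.1937 0.2317 0.0975]
peg_head 0.72 [205. 253.] [ 0.5094 -0.3029  0.08  ] [-0.0005  0.0011  0.0725]
```

View pics/w2.png

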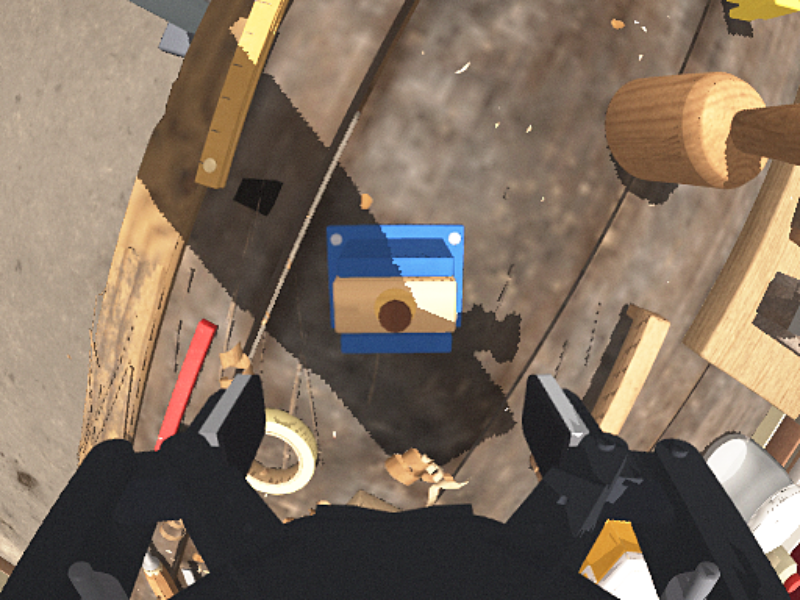

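Rail is centred under the jaws and aligned (peg (394,316)), so I'll descend and grip.

{"method": "arm_command", "body": {"targets": [0, 0, 1, 0, 0, 0, 1, 0, 0, 0, 1, 0, 0, 0, 0.8, 0, 0, 0, 0, 0]}}

```text
clock: 5.88
tool_pos: [0.5068, -0.3015, 0.0362]
tool_rot: [-1.726, -2.619, 0.0]
contact_force: [-0.0, -0.8, 0.2]
grip_width: 0.0853
grasp_force: 0.0
```

{"method": "arm_command", "body": {"targets": [0, 0, 0, 0, 0, 0, 0, 0, 0, 0, 0, 0, 0, 0, 0, 0, 0, 0, 0, 0, 0, 0, 0, 0], "jaw": 1, "grip_force": 45}}

```text
clock: 6.62
tool_pos: [0.5097, -0.3032, 0.04]
tool_rot: [1.726, 2.621, 0.0]
contact_force: [-0.1, -0.8, 5.7]
grip_width: 0.0612
grasp_force: 50.6
```

{"method": "arm_command", "body": {"targets": [0, 0, -1, 0, 0, 0, -1, 0, 0, 0, -1, 0, 0, 0, -0.5, 0, 0, 0, 0, 0]}}

```text
clock: 7.25
tool_pos: [0.509, -0.3027, 0.144]
tool_rot: [1.727, 2.622, 0.0]
contact_force: [0.3, 0.0, -2.2]
grip_width: 0.0615
grasp_force: 52.6
```

```bash
python3 - <<'E'
from h import *
np.set_printoptions(precision=4,suppress=True)
o=bot.get_obs(); print(o['tool_pos'],o['tool_rot'],o['grip_width'],o['contact_force'],o['q'][5])
o1=dict(tool_pos=np.array([.5032,-.2948,.2419]),tool_rot=np.array([-3.076,-.637,.001]))
for c in [(545,48),(605,165),(435,278),(500,390),(575,105),(468,335)]:
    x=(c[0]-400)/2.353;y=50+c[1]/2.847
    print(c,atz('wrist',(y*.64,x*.64),.07,o1))
A=R.from_rotvec(o['tool_rot']).as_matrix()
print(A.T@(np.array([.505,-.155,o['tool_pos'][2]])-o['tool_pos']))
E
```

```text
[ 0.509  -0.3027  0.144 ] [1.727  2.6223 0.0002] 0.06154655580414435 [ 0.253   0.0079 -2.2138] 0.6283057465254555
(545, 48) [0.5541 0.0058 0.07  ]
(605, 165) [ 0.5299 -0.0344  0.07  ]
(435, 278) [0.4794 0.0352 0.07  ]
(500, 390) [ 0.4581 -0.0083  0.07  ]
(575, 105) [ 0.5421 -0.0148  0.07  ]
(468, 335) [0.4684 0.0123 0.07  ]
[ 0.1373  0.0546 -0.0001]
```

{"method": "arm_command", "body": {"targets": [0.91, 0.36, 0, 0, 0.91, 0.36, 0, 0, 0.91, 0.36, 0, 0, 0.91, 0.36, 0, 0, 0.91, 0.36, 0, 0, 0, 0, 0, 1, 0, 0, 0, 1, 0, 0, 0.3, 1, 0, 0, 0.3, 1, 0, 0, 0.3, 1]}}

```text
clock: 8.5
tool_pos: [0.503, -0.1553, 0.1141]
tool_rot: [-2.325, -2.109, 0.003]
contact_force: [0.2, -0.9, -3.0]
grip_width: 0.0611
grasp_force: 52.6
```

{"method": "arm_command", "body": {"targets": [0, 0, 0.5, 1, 0, 0, 0.5, 1, 0, 0, 0.5, 1, 0, 0, 0.5, 0.2, 0, 0, 0.5, 0, 0, 0, 0, 0, 0, 0, 0, 0]}}

```text
clock: 9.38
tool_pos: [0.5045, -0.1558, 0.0414]
tool_rot: [2.63, 1.718, 0.0]
contact_force: [0.7, -0.4, -1.2]
grip_width: 0.0614
grasp_force: 52.6
```

```bash
python3 - <<'E'
from h import *
np.set_printoptions(precision=4,suppress=True)
o,w=snap('wrist'); print(o['tool_pos'],o['tool_rot'],o['clock'],o['contact_force'],o['q'])
cv2.imwrite('pics/w3.png',cv2.resize(w,(800,600))[:,:,::-1])
for t,z in [('sill',.05),('carver_mallet',.05),('rail',.06)]:
    for d in spotter.boxes_of('wrist',t)[:2]: P=atz('wrist',d['centre'],z,o);print(t,round(d['conf'],2),np.round(d['centre']),P,toolrel(P,o))
E
```

```text
[ 0.5045 -0.1558  0.0414] [2.63   1.7179 0.0003] 9.375 [ 0.7151 -0.4415 -1.2199] [-0.2995  0.4688 -0.2292  0.8725 -0.      1.6848]
sill 0.73 [ 17. 108.] [ 0.4936 -0.0231  0.05  ] [ 0.1171 -0.0633 -0.0086]
carver_mallet 0.83 [143. 449.] [ 0.6177 -0.1393  0.05  ] [ 0.0606  0.0971 -0.0085]
rail 0.88 [260. 252.] [ 0.508  -0.1492  0.06  ] [ 0.0074  0.0005 -0.0186]
```

View pics/w3.png

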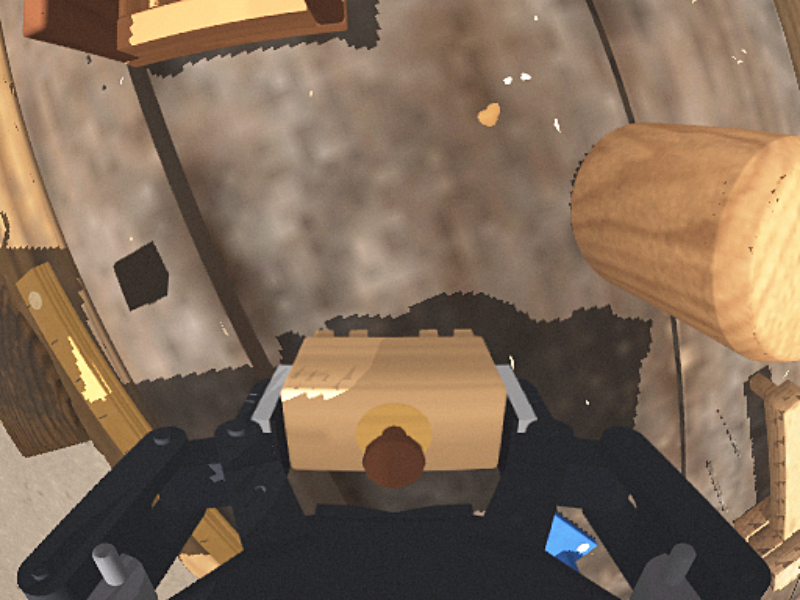

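The rail is held level over clear bench, with mallet to the right and sill at upper left. Setting it down.

{"method": "arm_command", "body": {"targets": [0, 0, 0.15, 0, 0, 0, 0.05, 0, 0, 0, 0.05, 0, 0, 0, 0, 0]}}

```text
clock: 10.07
tool_pos: [0.5042, -0.1557, 0.034]
tool_rot: [-2.63, -1.717, 0.0]
contact_force: [-1.8, 0.2, 1.2]
grip_width: 0.0613
grasp_force: 52.7
```

{"method": "arm_command", "body": {"targets": [0, 0, 0.03, 0, 0, 0, 0, 0]}}

```text
clock: 10.32
tool_pos: [0.5042, -0.1557, 0.034]
tool_rot: [2.63, 1.717, 0.0]
contact_force: [-3.4, 1.1, 7.9]
grip_width: 0.0613
grasp_force: 53.8
```

{"method": "arm_command", "body": {"targets": [0, 0, 0, 0, 0, 0, 0, 0, 0, 0, 0, 0, 0, 0, 0, 0], "jaw": -1}}

```text
clock: 10.82
tool_pos: [0.5043, -0.1557, 0.0328]
tool_rot: [-2.63, -1.717, 0.0]
contact_force: [1.1, 0.3, 0.3]
grip_width: 0.0853
grasp_force: 0.0
```

{"method": "arm_command", "body": {"targets": [0, 0, -0.7, 0, 0, 0, -1, 0, 0, 0, -1, 0, 0, 0, -0.7, -1, 0, 0, 0, -1, 0, 0, 0, -1, 0, 0, 0, -1, 0, 0, 0, -1, 0, 0, 0, -1, 0, 0, 0, -1]}}

```text
clock: 12.08
tool_pos: [0.5042, -0.1557, 0.1348]
tool_rot: [-1.878, -2.518, 0.0]
contact_force: [0.6, 0.2, 1.0]
grip_width: 0.0853
grasp_force: 0.0
```

{"method": "arm_command", "body": {"targets": [0, 0, 0, -1, 0, 0, 0, -1, 0, 0, 0, -1, 0, 0, 0, -1, 0, 0, 0, -1, 0, 0, 0, -1, 0, 0, 0, -1, 0, 0, 0, -1, 0, 0, 0, -0.7, 0, 0, 0, 0]}}

```text
clock: 13.32
tool_pos: [0.5042, -0.1557, 0.1348]
tool_rot: [-0.648, -3.074, -0.0]
contact_force: [-0.2, -0.6, -0.2]
grip_width: 0.0854
grasp_force: 0.0
```

```bash
python3 - <<'E'
from h import *
np.set_printoptions(precision=4,suppress=True)
o,w=snap('wrist'); print(o['tool_pos'],o['tool_rot'],o['clock'],o['contact_force'],o['q'])
cv2.imwrite('pics/w4.png',cv2.resize(w,(800,600))[:,:,::-1])
for t,z in [('sill',.05),('peg_head',.0725),('rail',.05)]:
    for d in spotter.boxes_of('wrist',t)[:2]: P=atz('wrist',d['centre'],z,o);print(t,round(d['conf'],2),np.round(d['centre']),P,toolrel(P,o))
E
```

```text
[ 0.5042 -0.1557  0.1348] [-0.6482 -3.0738 -0.    ] 13.325 [-0.1658 -0.6168 -0.2105] [-0.2995  0.3658 -0.1115  1.0937  0.      0.1161]
sill 0.72 [125. 414.] [ 0.4999 -0.0112  0.05  ] [0.0623 0.1305 0.0848]
sill 0.53 [211. 256.] [ 0.5149 -0.1569  0.05  ] [-0.0102  0.0032  0.0848]
peg_head 0.93 [214. 256.] [ 0.5086 -0.1546  0.0725] [-0.0036  0.0028  0.0623]
peg_head 0.42 [266. 469.] [0.6453 0.0097 0.0725] [-0.0623  0.2083  0.0623]
rail 0.78 [254. 451.] [0.6394 0.0022 0.05  ] [-0.06    0.1991  0.0848]
```

View pics/w4.png

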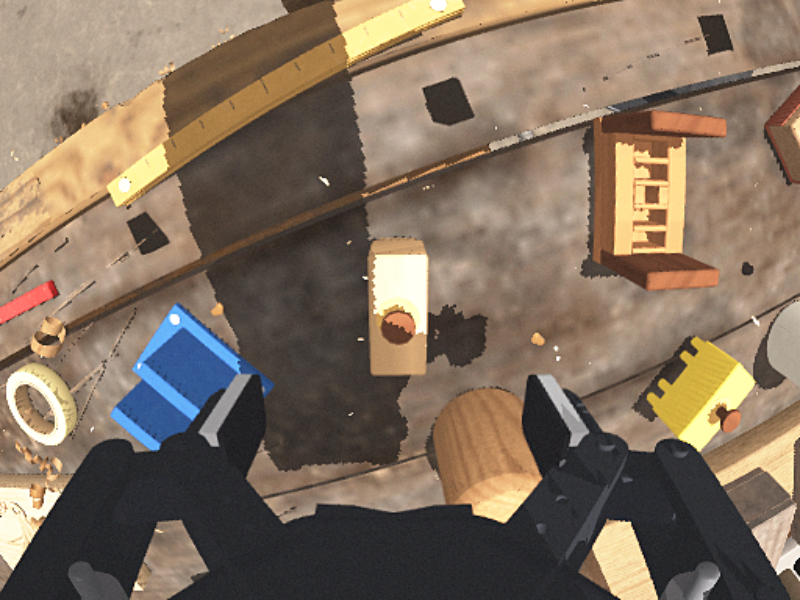

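```bash
python3 - <<'E'
from h import *
np.set_printoptions(precision=4,suppress=True)
o=bot.get_obs(); f=.64
for n,(x,y),z in [('peg',(398,326),.073),('nl',(371,375),.058),('nr',(426,375),.058),('fl',(371,253),.058),('fr',(427,252),.058),('hole',(651,193),.03),('tl',(615,122),.03),('bl',(615,253),.03),('tr',(686,136),.03),('br',(684,252),.03)]:
    P=atz('wrist',(y*f,x*f),z,o); print(n,P,toolrel(P,o))
E
```

```text
peg [ 0.5044 -0.1534  0.073 ] [0.0008 0.0021 0.0619]
nl [ 0.5283 -0.1786  0.058 ] [-0.0313 -0.0112  0.0768]
nr [ 0.5395 -0.1533  0.058 ] [-0.0313  0.0165  0.0768]
fl [ 0.4719 -0.1526  0.058 ] [ 0.0308 -0.0102  0.0769]
fr [ 0.4818 -0.1289  0.058 ] [0.0313 0.0155 0.0769]
hole [0.5059 0.0024 0.03  ] [0.0623 0.1453 0.1049]
tl [ 0.4612 -0.006   0.03  ] [0.0998 0.1196 0.1049]
bl [ 0.53   -0.0307  0.03  ] [0.0269 0.1248 0.1049]
tr [0.4827 0.0378 0.03  ] [0.0978 0.1684 0.1049]
br [0.5478 0.0152 0.03  ] [0.0291 0.1739 0.1049]
```

{"method": "arm_command", "body": {"targets": [0.52, 0.97, 0, 0, 0.52, 0.97, 0, 0, 0.52, 0.97, 0, 0, 0.52, 0.97, 0, 0, 0, 0.97, 0, -0.75, 0, 0, 0, 0, 0, 0, 0, 0]}}

```text
clock: 14.4
tool_pos: [0.5056, 0.0023, 0.1348]
tool_rot: [-0.532, -3.096, 0.001]
contact_force: [-0.0, 0.5, -0.3]
grip_width: 0.0855
grasp_force: 0.0
```

```bash
python3 - <<'E'
from h import *
np.set_printoptions(precision=4,suppress=True)
o,w=snap('wrist'); print(o['tool_pos'],o['tool_rot'],o['clock'],o['contact_force'],o['q'])
np.save('o5.npy',np.r_[o['tool_pos'],o['tool_rot']])
cv2.imwrite('pics/w5.png',cv2.resize(w[90:270,146:366],(792,648))[:590,:,::-1])
E
```

```text
[0.5056 0.0023 0.1348] [-0.5322 -3.0958  0.0007] 14.4 [-0.0315  0.4678 -0.2951] [ 0.0048  0.3256 -0.1708  1.0749 -0.0004  0.3453]
```

View pics/w5.png

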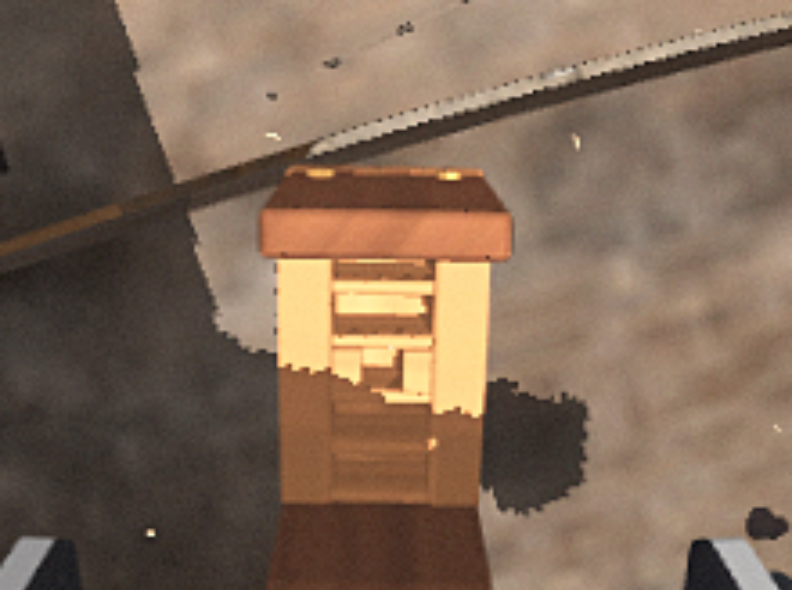

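```bash
python3 - <<'E'
from h import *
np.set_printoptions(precision=4,suppress=True)
v=np.load('o5.npy');o=dict(tool_pos=v[:3],tool_rot=v[3:])
for n,(x,y),z in [('L far',(277,262),.03),('L near',(283,503),.03),('R far',(490,262),.03),('R near',(478,503),.03),('cheek in L',(262,258),.07),('cheek in R',(512,262),.07),('cheek out L',(265,210),.07),('cheek out R',(508,210),.07),('nearcheek base L',(283,503),.03),('base R',(478,505),.03),('mort L',(332,262),.03),('R',(433,262),.03),('mort Ln',(331,500),.03),('Rn',(428,500),.03),('hole far',(382,345),.03),('hole near',(382,402),.03),('m far edge2',(382,293),.03),('m3 near',(382,410),.03)]:
    P=atz('wrist',(90+y/3.6,146+x/3.6),z,o); print(n,toolrel(P,o))
# predicted for known sill
h=np.arctan2(*( (R.from_rotvec(o['tool_rot']).as_matrix()[:2,0])[::-1]));print(np.degrees(h))
E
```

```text
L far [ 0.0243 -0.0235  0.1048]
L near [-0.0354 -0.0238  0.1048]
R far [0.0244 0.0248 0.1048]
R near [-0.0354  0.0237  0.1048]
cheek in L [ 0.0336 -0.0224  0.0648]
cheek in R [0.0328 0.0248 0.0648]
cheek out L [ 0.0428 -0.0216  0.0648]
cheek out R [0.0428 0.0238 0.0648]
nearcheek base L [-0.0354 -0.0238  0.1048]
base R [-0.0359  0.0238  0.1048]
mort L [ 0.0243 -0.011   0.1048]
R [0.0243 0.0118 0.1048]
mort Ln [-0.0345 -0.0121  0.1048]
Rn [-0.0345  0.0115  0.1048]
hole far [0.0047 0.0003 0.1048]
hole near [-0.0092  0.0003  0.1048]
m far edge2 [0.0171 0.0003 0.1048]
m3 near [-0.0112  0.0003  0.1048]
160.49230360670873
```

{"method": "arm_command", "body": {"targets": [0, -0.97, 0, 0.75, -0.52, -0.97, 0, 0, -0.52, -0.97, 0, 0, -0.52, -0.97, 0, 0, -0.52, -0.88, 0, 0, 0, 0, 0, 0, 0, 0, 0, 0]}}

```text
clock: 15.32
tool_pos: [0.5067, -0.1543, 0.1347]
tool_rot: [-0.649, -3.073, -0.001]
contact_force: [-0.7, -0.3, 0.5]
grip_width: 0.0852
grasp_force: 0.0
```

```bash
python3 - <<'E'
from h import *
np.set_printoptions(precision=4,suppress=True)
o,w=snap('wrist'); print(o['tool_pos'],o['tool_rot'],o['clock'])
for t,z in [('peg_head',.0725)]:
    for d in spotter.boxes_of('wrist',t)[:2]: P=atz('wrist',d['centre'],z,o);print(t,round(d['conf'],2),np.round(d['centre']),P,toolrel(P,o))
E
```

```text
[ 0.5067 -0.1543  0.1347] [-0.6491 -3.0729 -0.0007] 15.325
peg_head 0.62 [265. 467.] [0.6449 0.0089 0.0725] [-0.0604  0.2051  0.0622]
peg_head 0.6 [208. 252.] [ 0.5057 -0.1533  0.0725] [0.0013 0.0004 0.0622]
```

{"method": "arm_command", "body": {"targets": [0, 0, 0.9, 0, 0, 0, 0.9, 0, 0, 0, 0.9, 0, 0, 0, 0.5, 0, 0, 0, 0, 0]}}

```text
clock: 16.05
tool_pos: [0.5065, -0.1532, 0.038]
tool_rot: [-0.645, -3.072, -0.0]
contact_force: [-0.4, -0.2, -0.1]
grip_width: 0.0855
grasp_force: 0.0
```

{"method": "arm_command", "body": {"targets": [0, 0, 0, 0, 0, 0, 0, 0, 0, 0, 0, 0, 0, 0, 0, 0, 0, 0, 0, 0, 0, 0, 0, 0, 0, 0, 0, 0], "jaw": 1, "grip_force": 45}}

```text
clock: 16.92
tool_pos: [0.5079, -0.1543, 0.0397]
tool_rot: [0.647, 3.073, -0.0]
contact_force: [-0.6, -0.6, 5.8]
grip_width: 0.0273
grasp_force: 46.2
```

{"method": "arm_command", "body": {"targets": [0, 0, -1, 0, 0, 0, -1, 0, 0, 0, -1, 0, 0, 0, -0.3, 0, 0.52, 0.95, 0, 0, 0.52, 0.95, 0, 0, 0.52, 0.95, 0, 0, 0.52, 0.95, 0, 0, 0, 0.96, 0, -0.75, 0, 0, 0, 0]}}

```text
clock: 18.18
tool_pos: [0.5076, 0.0034, 0.1366]
tool_rot: [-0.526, -3.095, 0.0]
contact_force: [0.8, 0.5, -2.1]
grip_width: 0.0272
grasp_force: 45.5
```

{"method": "arm_command", "body": {"targets": [0, 0, 0, 0, 0, 0, 0, 0]}}

```text
clock: 18.42
tool_pos: [0.5072, 0.001, 0.1373]
tool_rot: [-0.533, -3.095, 0.001]
contact_force: [0.1, -0.1, -1.5]
grip_width: 0.0272
grasp_force: 45.5
```

```bash
python3 - <<'E'
from h import *
np.set_printoptions(precision=4,suppress=True)
o,w=snap('wrist'); print(o['tool_pos'],o['tool_rot'],o['clock'],o['contact_force'])
np.save('o6.npy',np.r_[o['tool_pos'],o['tool_rot']])
for t,z in [('peg_head',o['tool_pos'][2]-.0397+.0725)]:
    for d in spotter.boxes_of('wrist',t)[:2]: P=atz('wrist',d['centre'],z,o);print(t,round(d['conf'],2),np.round(d['centre']),P,toolrel(P,o))
cv2.imwrite('pics/w6.png',cv2.resize(w[170:350,146:366],(792,648))[:600,:,::-1])
E
```

```text
[0.5072 0.001  0.1373] [-0.5332 -3.0947  0.0006] 18.425 [ 0.131  -0.1423 -1.5001]
peg_head 0.68 [284. 253.] [0.5038 0.003  0.1701] [ 0.004   0.0007 -0.0328]
```

View pics/w6.png

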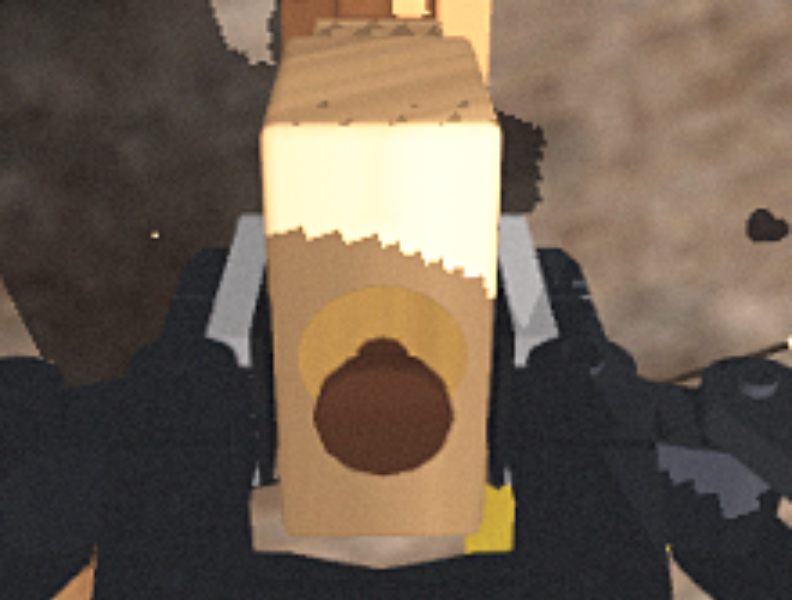

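The rail hangs straight in the jaws above the sill (top face from row 124 to row 534 of the crop); I'll measure its offset in the grip.

```bash
python3 - <<'E'
from h import *
np.set_printoptions(precision=4,suppress=True)
v=np.load('o6.npy');o=dict(tool_pos=v[:3],tool_rot=v[3:])
A=R.from_rotvec(o['tool_rot']).as_matrix();print(np.degrees(np.arctan2(A[1,0],A[0,0])))
pp=[]
for n,(x,y),z in [('fL',(264,124),.1556),('fR',(500,124),.1556),('nL',(282,534),.1556),('nR',(487,534),.1556),('peg',(383,412),.1706)]:
    P=atz('wrist',(170+y/3.6,146+x/3.6),z,o); print(n,toolrel(P,o)); pp+=[P]
print(np.mean(pp[:4],0), 'sill-rail in tool', A.T@(np.array([.5066,.0023,0])-np.mean(pp[:4],0)))
o=bot.get_obs();print(o['tool_pos'])
E
```

```text
160.449322673998
fL [ 0.033  -0.0133 -0.0182]
fR [ 0.033   0.0135 -0.0182]
nL [-0.028  -0.0137 -0.0183]
nR [-0.028   0.0148 -0.0183]
peg [ 0.0042  0.0002 -0.0333]
[0.505  0.0022 0.1556] sill-rail in tool [-0.0016  0.0007  0.1556]
[0.5075 0.001  0.1377]
```

{"method": "arm_command", "body": {"targets": [-0.05, 0, 0, 0, 0, 0, 0.7, 0, 0, 0, 0.7, 0, 0, 0, 0.7, 0, 0, 0, 0, 0, 0, 0, 0, 0]}}

```text
clock: 19.27
tool_pos: [0.5098, 0.0011, 0.0756]
tool_rot: [0.531, 3.095, 0.0]
contact_force: [-0.8, 0.2, -1.6]
grip_width: 0.0275
grasp_force: 45.3
```

{"method": "arm_command", "body": {"targets": [0, 0, 0.15, 0, 0, 0, 0.15, 0, 0, 0, 0.15, 0, 0, 0, 0, 0]}}

```text
clock: 19.77
tool_pos: [0.5088, 0.0013, 0.0609]
tool_rot: [-0.531, -3.095, 0.0]
contact_force: [-0.1, -0.6, -1.2]
grip_width: 0.0272
grasp_force: 45.3
```

Tenons have entered freely (about 9 mm in, no contact). Continue home.

{"method": "arm_command", "body": {"targets": [0, 0, 0.12, 0, 0, 0, 0.12, 0, 0, 0, 0.06, 0, 0, 0, 0, 0]}}

```text
clock: 20.27
tool_pos: [0.5091, 0.0013, 0.0522]
tool_rot: [-0.531, -3.096, 0.0]
contact_force: [-1.2, -0.5, -1.1]
grip_width: 0.0272
grasp_force: 45.3
```

{"method": "arm_command", "body": {"targets": [0, 0, 0.05, 0, 0, 0, 0.03, 0, 0, 0, 0.03, 0, 0, 0, 0, 0]}}

```text
clock: 20.78
tool_pos: [0.5094, 0.0012, 0.0517]
tool_rot: [0.531, 3.095, 0.001]
contact_force: [-6.6, -0.3, 16.1]
grip_width: 0.0272
grasp_force: 47.7
```

Shoulders are seated (z 0.0517, matching home). Release and go to the mallet.

{"method": "arm_command", "body": {"targets": [0, 0, 0, 0, 0, 0, 0, 0, 0, 0, 0, 0, 0, 0, 0, 0], "jaw": -1}}

```text
clock: 21.28
tool_pos: [0.5092, 0.0013, 0.0488]
tool_rot: [-0.531, -3.096, 0.0]
contact_force: [-0.1, 0.4, 0.1]
grip_width: 0.0855
grasp_force: 0.0
```

{"method": "arm_command", "body": {"targets": [0, 0, -0.5, 0, 0, 0, -1, 0, 0, 0, -1, 0, 0, 0, -1, 0, 0, 0, -1, 0, 0, 0, -1, 0, 0, 0, -1, 0, 0, 0, -1, 0, -0.5, -0.3, 0, 0, -0.9, -0.58, 0, 0]}}

```text
clock: 22.52
tool_pos: [0.5404, -0.0379, 0.2746]
tool_rot: [0.528, 3.096, 0.0]
contact_force: [0.8, 0.9, 0.2]
grip_width: 0.0855
grasp_force: 0.0
```

{"method": "arm_command", "body": {"targets": [-0.9, -0.58, 0, 0, -0.9, -0.58, 0, 0, -0.9, -0.58, 0, 0, -0.9, -0.58, 0, 0, 0, 0, 0, 0, 0, 0, 0, 0]}}

```text
clock: 23.28
tool_pos: [0.6182, -0.1395, 0.273]
tool_rot: [-0.532, -3.094, -0.0]
contact_force: [-0.1, 0.3, 1.0]
grip_width: 0.0852
grasp_force: 0.0
```

```bash
python3 - <<'E'
from h import *
np.set_printoptions(precision=4,suppress=True)
o,w=snap('wrist'); print(o['tool_pos'],o['tool_rot'],o['clock'],o['contact_force'])
np.save('o7.npy',np.r_[o['tool_pos'],o['tool_rot']])
for t,z in [('carver_mallet',.1),('peg_head',.085),('sill',.05),('rail',.06)]:
    for d in spotter.boxes_of('wrist',t)[:2]: P=atz('wrist',d['centre'],z,o);print(t,round(d['conf'],2),np.round(d['centre']),P,toolrel(P,o))
cv2.imwrite('pics/w7.png',cv2.resize(w,(800,600))[:,:,::-1])
E
```

```text
[ 0.6182 -0.1395  0.273 ] [-0.5317 -3.0942 -0.0005] 23.275 [-0.1333  0.2783  0.9724]
carver_mallet 0.96 [172. 249.] [ 0.6169 -0.1424  0.1   ] [-0.0001 -0.0032  0.173 ]
peg_head 0.52 [ 38. 337.] [ 0.5089 -0.0029  0.085 ] [0.1482 0.0922 0.1883]
peg_head 0.44 [151. 377.] [0.6451 0.0049 0.085 ] [0.0224 0.145  0.1881]
sill 0.93 [ 45. 316.] [ 0.5073 -0.0196  0.05  ] [0.1441 0.076  0.2233]
rail 0.53 [ 37. 339.] [0.5053 0.0084 0.06  ] [0.1553 0.1017 0.2134]
rail 0.26 [243. 127.] [ 0.6632 -0.3391  0.06  ] [-0.1095 -0.1731  0.2128]
```

View pics/w7.png

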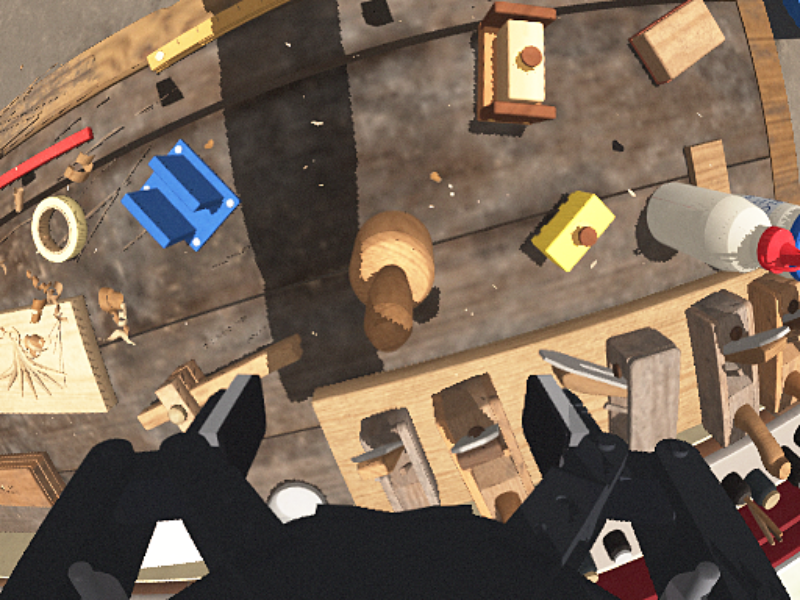

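The rail sits home between the cheeks with the peg up at (530,57); the mallet handle top is at about (389,328).

```bash
python3 - <<'E'
from h import *
np.set_printoptions(precision=4,suppress=True)
v=np.load('o7.npy');o=dict(tool_pos=v[:3],tool_rot=v[3:])
for n,(x,y),z in [('hand top',(388,326),.2),('hand base',(385,270),.098),('headL',(349,265),.08),('headR',(434,265),.08),('peg',(530,57),.083)]:
    P=atz('wrist',(y*.64,x*.64),z,o); print(n,P,toolrel(P,o))
E
```

```text
hand top [ 0.6205 -0.1429  0.2   ] [-0.0034 -0.0025  0.073 ]
hand base [ 0.6173 -0.1452  0.098 ] [-0.0015 -0.0057  0.175 ]
headL [ 0.6092 -0.1701  0.08  ] [-0.0021 -0.0319  0.193 ]
headR [ 0.6296 -0.1124  0.08  ] [-0.0022  0.0293  0.193 ]
peg [0.5082 0.0009 0.083 ] [0.1502 0.0956 0.1903]
```

{"method": "arm_command", "body": {"targets": [-0.07, -0.09, 0, 0, 0, 0, 1, 0, 0, 0, 1, 0, 0, 0, 1, 0, 0, 0, 0.8, 0, 0, 0, 0.2, 0, 0, 0, 0, 0]}}

```text
clock: 24.4
tool_pos: [0.6199, -0.1425, 0.1544]
tool_rot: [0.531, 3.096, -0.0]
contact_force: [-0.0, 0.4, 0.1]
grip_width: 0.0851
grasp_force: 0.0
```

{"method": "arm_command", "body": {"targets": [0, 0, 0, 0, 0, 0, 0, 0, 0, 0, 0, 0, 0, 0, 0, 0, 0, 0, 0, 0, 0, 0, 0, 0, 0, 0, 0, 0, 0, 0, 0, 0], "jaw": 1, "grip_force": 90}}

```text
clock: 25.4
tool_pos: [0.6204, -0.1423, 0.1552]
tool_rot: [0.531, 3.094, 0.001]
contact_force: [0.7, 1.3, 5.6]
grip_width: 0.0235
grasp_force: 89.3
```

{"method": "arm_command", "body": {"targets": [0, 0, -0.5, 0, 0, 0, -1, 0, 0, 0, -1, 0, 0, 0, -1, 0, 0, 0, -0.8, 0, 0.4, 0.24, 0, 0, 0.8, 0.5, 0, 0, 0.8, 0.5, 0, 0, 0.8, 0.5, 0, 0, 0.8, 0.5, 0, 0]}}

```text
clock: 26.65
tool_pos: [0.539, -0.0427, 0.2825]
tool_rot: [-0.531, -3.094, 0.001]
contact_force: [0.8, 0.4, -3.5]
grip_width: 0.0236
grasp_force: 88.5
```

{"method": "arm_command", "body": {"targets": [0.8, 0.5, 0, 0, 0.6, 0.4, 0, 0, 0.2, 0.13, 0, 0, 0, 0, 0, 0, 0, 0, 0, 0]}}

```text
clock: 27.28
tool_pos: [0.5059, 0.0014, 0.2831]
tool_rot: [0.532, 3.096, -0.001]
contact_force: [-0.9, 0.0, -4.1]
grip_width: 0.0232
grasp_force: 88.5
```

```bash
python3 - <<'E'
from h import *
np.set_printoptions(precision=4,suppress=True)
o=bot.get_obs(); print(o['tool_pos'],o['tool_rot'],o['clock'],o['contact_force'],o['moment'])
snap('side')
for t,z in [('carver_mallet',o['tool_pos'][2]-.1),('peg_head',.083),('rail',.06)]:
    for d in spotter.boxes_of('side',t)[:2]: print(t,round(d['conf'],2),np.round(d['centre']),atz('side',d['centre'],z))
print(toolrel([.5068,.0018,0],o))
E
```

```text
[0.5059 0.0014 0.2831] [ 0.5322  3.0957 -0.0007] 27.275 [-0.8795  0.0493 -4.0686] [-0.0291 -0.0061 -0.0194]
rail 0.87 [232. 273.] [0.51   0.0077 0.06  ]
rail 0.69 [227. 214.] [0.6351 0.0307 0.06  ]
[-0.0005  0.0007  0.2831]
```

{"method": "arm_command", "body": {"targets": [0, 0, 0.7, 0, 0, 0, 0.5, 0, 0, 0, 0.1, 0, 0, 0, 0.1, 0, 0, 0, 0.1, 0, 0, 0, 0, 0]}}

```text
clock: 28.22
tool_pos: [0.5058, 0.002, 0.2387]
tool_rot: [0.531, 3.095, 0.0]
contact_force: [0.3, -0.4, -1.5]
grip_width: 0.0232
grasp_force: 88.6
```

{"method": "arm_command", "body": {"targets": [0, 0, 0.1, 0, 0, 0, 0.1, 0, 0, 0, 0.1, 0, 0, 0, 0, 0]}}

```text
clock: 28.72
tool_pos: [0.5057, 0.0021, 0.2292]
tool_rot: [0.531, 3.095, 0.0]
contact_force: [0.0, 1.0, 2.1]
grip_width: 0.0235
grasp_force: 89.4
```

{"method": "arm_command", "body": {"targets": [0, 0, 0.07, 0, 0, 0, 0.07, 0, 0, 0, 0, 0]}}

```text
clock: 29.1
tool_pos: [0.5069, 0.0019, 0.2287]
tool_rot: [0.53, 3.09, 0.001]
contact_force: [-2.2, -1.0, 20.2]
grip_width: 0.0238
grasp_force: 91.2
```

{"method": "arm_command", "body": {"targets": [0, 0, 0.07, 0, 0, 0, 0.07, 0, 0, 0, 0, 0]}}

```text
clock: 29.48
tool_pos: [0.5087, 0.0019, 0.2283]
tool_rot: [0.529, 3.083, 0.003]
contact_force: [-5.3, 0.1, 35.1]
grip_width: 0.0234
grasp_force: 93.1
```

{"method": "arm_command", "body": {"targets": [0, 0, -0.5, 0, 0, 0, -1, 0, 0, 0, -0.58, 0, -0.4, -0.25, 0, 0, -0.8, -0.5, 0, 0, -0.8, -0.5, 0, 0, -0.8, -0.5, 0, 0, -0.8, -0.5, 0, 0, -0.8, -0.5, 0, 0, -0.6, -0.4, 0, 0]}}

```text
clock: 30.72
tool_pos: [0.6154, -0.1389, 0.2794]
tool_rot: [-0.532, -3.091, 0.0]
contact_force: [0.1, 0.1, -3.4]
grip_width: 0.0231
grasp_force: 88.6
```

{"method": "arm_command", "body": {"targets": [-0.2, -0.12, 0, 0, 0, 0, 0, 0, 0, 0, 0, 0]}}

```text
clock: 31.1
tool_pos: [0.6192, -0.1419, 0.2826]
tool_rot: [-0.53, -3.095, -0.001]
contact_force: [-0.3, -1.2, -3.2]
grip_width: 0.0234
grasp_force: 88.9
```

```bash
python3 - <<'E'
from h import *
np.set_printoptions(precision=4,suppress=True)
o,w=snap('wrist'); print(o['tool_pos'],o['tool_rot'],o['clock'],o['contact_force'])
for c in ('wrist','side','scene'):
    if c!='wrist': snap(c)
    for t in ('peg_head','rail','carver_mallet'):
        for d in spotter.boxes_of(c,t)[:2]: print(c,t,round(d['conf'],2),np.round(d['centre'],1))
    for z in (.074,.084): print('pred',z,proj(c,[.507,.0018,z],o))
E
```

```text
[ 0.6192 -0.1419  0.2826] [-0.5301 -3.0951 -0.0005] 31.1 [-0.3437 -1.2348 -3.2092]
wrist peg_head 0.61 [146.3 376.6]
wrist peg_head 0.27 [ 45.5 318.4]
wrist rail 0.97 [143.9 363.7]
wrist rail 0.89 [ 40.6 331.5]
wrist carver_mallet 0.56 [219.2 249.2]
pred 0.074 [ 37.1756 336.7809]
pred 0.084 [ 35.4748 339.1894]
side rail 0.93 [232.6 274. ]
side rail 0.65 [228.3 212.6]
side carver_mallet 0.94 [135.4 248. ]
side carver_mallet 0.62 [246.5 274.1]
pred 0.074 [225.8845 275.4556]
pred 0.084 [222.4763 275.6429]
scene rail 0.86 [179.5 221.8]
scene rail 0.73 [164.5 258.5]
scene carver_mallet 0.9 [168.5 283. ]
pred 0.074 [176.0001 221.6506]
pred 0.084 [173.6045 221.4473]
```

{"method": "arm_command", "body": {"targets": [0, 0, 0.6, 0, 0, 0, 1, 0, 0, 0, 1, 0, 0, 0, 1, 0, 0, 0, 0.5, 0, 0, 0, 0.1, 0, 0, 0, 0, 0]}}

```text
clock: 32.58
tool_pos: [0.6204, -0.1427, 0.1582]
tool_rot: [0.531, 3.095, -0.0]
contact_force: [-0.3, -0.3, -2.9]
grip_width: 0.0237
grasp_force: 88.7
```

{"method": "arm_command", "body": {"targets": [0, 0, 0.05, 0, 0, 0, 0.05, 0, 0, 0, 0, 0]}}

```text
clock: 32.95
tool_pos: [0.6204, -0.1427, 0.1554]
tool_rot: [0.531, 3.094, -0.0]
contact_force: [0.8, -0.8, 0.2]
grip_width: 0.023
grasp_force: 89.1
```

{"method": "arm_command", "body": {"targets": [0, 0, 0.03, 0, 0, 0, 0, 0]}}

```text
clock: 33.2
tool_pos: [0.6206, -0.1428, 0.1553]
tool_rot: [0.531, 3.093, -0.0]
contact_force: [-1.9, -1.4, 5.3]
grip_width: 0.0236
grasp_force: 90.0
```

{"method": "arm_command", "body": {"targets": [0, 0, 0, 0, 0, 0, 0, 0, 0, 0, 0, 0, 0, 0, 0, 0, 0, 0, 0, 0], "jaw": -1}}

```text
clock: 33.83
tool_pos: [0.6197, -0.1424, 0.153]
tool_rot: [-0.531, -3.096, -0.0]
contact_force: [-0.1, 0.1, 0.4]
grip_width: 0.0857
grasp_force: 0.0
```

{"method": "arm_command", "body": {"targets": [0, 0, -0.5, 0, 0, 0, -1, 0, 0, 0, -1, 0, 0, 0, -1, 0, 0, 0, -0.7, 0, 0.9, 0.58, 0, 0, 0.9, 0.58, 0, 0, 0.9, 0.58, 0, 0, 0.9, 0.58, 0, 0, 0.9, 0.58, 0, 0]}}

```text
clock: 35.08
tool_pos: [0.521, -0.0147, 0.2806]
tool_rot: [0.531, 3.094, 0.001]
contact_force: [-0.4, 0.3, -0.2]
grip_width: 0.0854
grasp_force: 0.0
```

{"method": "arm_command", "body": {"targets": [0.6, 0.35, 0.3, 0, 0, 0, 0.5, 0, 0, 0, 0.5, 0, 0, 0, 0, 0, 0, 0, 0, 0]}}

```text
clock: 35.7
tool_pos: [0.5084, -0.0001, 0.2401]
tool_rot: [-0.533, -3.096, 0.0]
contact_force: [-0.1, -0.4, 0.4]
grip_width: 0.0859
grasp_force: 0.0
```

```bash
python3 - <<'E'
from h import *
np.set_printoptions(precision=4,suppress=True)
o,w=snap('wrist'); print(o['tool_pos'],o['clock'],o['contact_force'])
for z in (.074,.085): print('pred',z,proj('wrist',[.507,.0018,z],o))
for t in ('peg_head','rail'):
    for d in spotter.boxes_of('wrist',t)[:2]: print(t,round(d['conf'],2),np.round(d['centre'],1))
r,c=proj('wrist',[.507,.0018,.074],o).astype(int)
g=w[r-30:r+30,c-20:c+20].sum(2)//3
for row in g[::2,::2]: print(' '.join('%3d'%x for x in row))
for cc in ('scene','side'):
    snap(cc)
    for d in spotter.boxes_of(cc,'carver_mallet')[:1]: print(cc,d)
E
```

```text
[ 0.5084 -0.0001  0.2401] 35.7 [-0.1229 -0.4243  0.4165]
pred 0.074 [171.7244 253.0173]
pred 0.085 [174.3317 253.0636]
peg_head 0.61 [118.7 386.7]
peg_head 0.44 [172.6 253. ]
rail 0.88 [262.3 292.7]
rail 0.62 [173.  256.2]
188 193 191 199 108 114 118 113 113 112 113 112 123 130 130 135 129 196 196 193
184 194 197 130 230 229 232 235 236 236 236 239 245 246 247 245 246 192 195 194
188 192 200  51 235 234 234 235 238 237 235 240 245 246 246 246 247 193 192 193
183 195 204  65 233 233 234 236 238 235 237 240 245 246 245 244 245 192 190 192
184 194 196  63 231 234 233 236 238 236 234 242 245 245 246 244 244 194 193 193
184 191 199  61 226 234 233 235 238 234 235 241 245 245 245 245 245 193 193 194
186 195 141  67 230 233 233 234 236 234 236 242 245 245 246 245 244 193 194 191
188 191 203  63 230 232 233 235 236 240 242 242 244 246 245 245 245 192 196 192
186 194 133  71 230 232 234 235 235 240 242 242 244 246 246 245 244 193 193 192
188 194 203  62 230 234 232 233 235 239 242 242 243 246 245 246 242 196 192 199
187 193 200 128 227 232 234 234 235 239 223 246 245 246 246 244 242 193 196 1
[... 915 characters left out ...]
234 236 240 240 243 245 244 244 240 183  93 196
 79  81  83  84  93 238 236 234 234 235 238 241 244 244 245 242 242 105  76  86
 84  88  88  79 112 111  99 234 234 235 239 240 244 245 244 243 242  92  85  85
 51  44  41  45 112 124 116 235 237 236 239 243 245 249 249 247 245  40  47  42
 46  51  51  39 111 118 117 118 104 241 245 105 124 129 127 122 196  45  51  48
 42  52  47  46 115 119 121 124 117 119 123 136 137 144 145 138 142  52  46  51
 44  49  47  51 115 121 124 127 128 128 132 136 141 144 142 146 144  49  48  47
 47  52  53  48  42  56  52  50  61  57  51  56  59  54  58  61  42  49  48  45
scene {'centre': [196.4, 285.4], 'conf': 0.73}
side {'centre': [178.8, 245.9], 'conf': 0.67}
```

```bash
python3 -c "
from workcell import ticket
print(ticket.close_job())"
```

```text
the job is handed in; nothing more can be done
None
```

I handed the job in at about 36 s on the robot's clock: the rail is home in the sill, its peg driven down, and the mallet stands upright where it was first picked up; full peg depth I inferred from the mallet stopping firmly at the expected height, and no verdict was returned.

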